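# Let off the handbrake lever on the bench

## Task

The handbrake lever bolted to the steel plate has been left pulled up, and it must be fully off before its cables can be hooked on. With the fingertips press the button in the end of its grip right in and, keeping it in, push the lever down past its teeth until it lies on its stop; then let go so that the button springs out again and the lever stays down. Do not pull the lever further up, and leave everything else on the bench where it is.

Things in the scene. Friction and masses are not known exactly. Their poses are not given: they have to be found in the camera images.
- button_face (a point): Centre of the outer face of the round metal button, 17 mm across, slightly domed, 15 mm proud of the grip's free end (7 mm when in). This frame's x is the press direction: along the grip, to the robot's left and downwards; y is level; z is square to the grip, upwards. The lever swings about a fixed level pivot, parallel to y, that lies 300 mm to +x and 37 mm to -z of here (button out).
- brake_button (a joint): How far the button is pressed in, m: 0 = out, 0.008 = fully in. The pawl is clear of the teeth from about 0.006. Spring: about 7 N to start, 12 N fully in.
- grip_mid (a point): Centre of the lever's grip: a round black handle 130 mm long, 30 to 35 mm thick (25 mm at its very end), 80 mm to +x of the button's face (button out); axes as the button's. A dark steel shank joins it to the bracket on a dark steel plate fixed to the bench, 300 x 150 x 12 mm. With the lever down the grip's axis is level, 98 mm above the bench.
- brake_lever (a joint): Angle of the grip above level: 0 = lever down on its rubber stop; positive = pulled up; starts at 0.42 to 0.80 rad. It goes down only while the button is in: otherwise the pawl catches it at the next notch (0.90, 0.77, 0.64, 0.51, 0.38, 0.25, 0.12). With the button in, its stiff pivot keeps it where it is left; about 2 to 3 N square to the grip at its end push it down.
- can_mid (a point): Middle of a standing aerosol can, 65 mm across, 225 mm tall. Leave alone.
- mug_mid (a point): Middle of a white mug, 80 mm across, 95 mm tall. Leave alone.
- tub_mid (a point): Middle of a standing grease tub, 84 mm across, 85 mm tall. Leave alone.
- brake_pad: A brake pad lying flat, 52 x 116 x 17 mm; origin at the centre of its underside. Leave alone.
- screwdriver: A screwdriver lying on the bench, 210 mm long, along its x axis. Leave alone.
- spanner: A spanner lying on the bench, 200 mm long, along its x axis. Leave alone.
- socket_mid (a point): Middle of a small steel socket, 25 mm across and 34 mm tall, standing on the corner of the steel plate beside the lever. Leave alone.

How it is judged:
On the way, in this order (a step that is already met when the one before it is completed fails the run):
1. the button is pressed in while the lever is still up (value of joint brake_button above 0.004 m and value of joint brake_lever above 0.15 rad), for 0.05 s.
2. the lever is pushed down onto its stop (value of joint brake_lever below 0.04 rad), for 0.1 s.
At the end, for the whole second after the job is handed in: The lever lies on its stop (within 0.04 rad), the button is out again (within 1.5 mm), and every other thing on the bench is within 30 mm of where it was (value of joint brake_lever below 0.04 rad and value of joint brake_button below 0.0015 m and distance of each of can_mid, mug_mid, tub_mid, brake_pad, screwdriver, spanner, socket_mid from where it was at the start of the episode below 0.03 m); the robot touches nothing.
It fails at once if the lever is pulled further up (above 0.87 rad) (value of joint brake_lever above 0.87 rad).
It fails at once if another thing on the bench is knocked, moved or lifted (30 mm) (distance of any of can_mid, mug_mid, tub_mid, brake_pad, screwdriver, spanner, socket_mid from where it was at the start of the episode above 0.03 m).
It also fails if it takes over 38 s, if anything falls off the work surface, if the arm or the gripper's body presses on something with over 40 N, if the wrist force passes 120 N, or if a joint passes its speed limit or range.

## Robot

A 6-joint arm with a two-finger parallel gripper is mounted at the origin on the work surface. World frame = base frame: x ahead of the robot, y to its left, z up, the work surface at z = 0. Lengths are in m, angles in rad, forces in N, time in s.
With the tool pointing down it reaches from about 0.425 to 0.95 m from the base axis. Payload 3.5 kg.
Tool frame: the origin (TCP) lies on the centre line of the jaws, within the pads' length; the fingertips stand 19 mm ahead of it and the grasp point (between the pads) is the TCP; z points along the fingers, y is the line along which they close (so a half turn about z gives the same grasp; the last joint's range is limited). The gripper opens to 85 mm and grips with 20 to 120 N. Pads are 22 mm wide; open, the fingers measure 114 mm over their backs; the gripper's body (76 mm by 85 mm) begins 54 mm behind the grasp point. The pads swing forward as they close: fully open they stand 13 mm farther back than shut.
Start: joints at [-1.392, 0.286, 1.577, -0, 1.279, -0.15], TCP at [0.218, -0.639, 0.25] pointing down, gripper open.
Joint ranges: [-2.77, 2.77], [-0.9, 2.22], [0.21, 2.48], [-1.53, 4.67], [0.24, 2.81], [-2.84, 2.84]. Speed limits (rad/s): [2.79, 2.79, 3.14, 3.14, 3.14, 3.14].

## Interface

Orientations are given as a unit quaternion [x, y, z, w].
In Python, from plant import status, cams, ctrl gives the robot as it stands.
- The arm moves only by the shell command python3 -m inch 'ROWS' [FORCE]. ROWS is JSON, a list of rows, each a list of 3 entries, a list of its own where there are three numbers: the opening, from -1 (shut) to 1 (fully open), then the shift along the tool's x, y, z in cm, then the turn about the tool's z in rad. In form: [[jaw, [dx, dy, dz], twist], ...]. A call has 1 to 20 rows; each row is the pose to reach, as a shift and turn from the pose commanded when the call began, along the tool's axes at that moment; what a row does not reach only later rows make up. A row lasts 1/10 s, in which the tool goes at most 50 mm and 8.59 degrees, less where a joint would pass 70% of its speed; a pose out of reach is approached as far as the arm can. A call with a gripper value outside its range is refused whole. The fingers move at their own pace and stop on an object; FORCE is the grip in N (left out, the last holds). Time passes only in rows, so rows that repeat a pose let the fingers close. It gives the time, the measured TCP pose, the force and the opening at its end, in the units of the state.
- status.get_state(): the state, without advancing time (a new reading comes with each control period).
- cams.read_camera(name): name is "side" or "top"; returns the picture (480x640x3 uint8, blue, green, red); there is no depth.
- cams.calibration(name): a dict with "camera_matrix" (3x3 intrinsics, pixels), "k1" (the pictures are not rectified: a ray, as slopes to the right and down, at radius r is drawn at 1 + k1 r^2 times it, then the intrinsics apply), "cam_to_world" (4x4, takes a point from camera to world coordinates). Camera axes: x right, y down, z forward; pixel columns grow to the right and rows downward; lengths in m; the calibration is good to about 2 mm. A picture is of the moment at which its call begins. calibration takes no time and is no camera call.
- ctrl.sign_off(): hands the job in, once; it reports no verdict.
The state is a dict: "time": time; "qpos": joint angles; "dq": joint speeds; "joint_efforts": joint torques, N m; "eef_pos": TCP position; "tcp_rot": TCP orientation; "contact_force": force on the tool from outside, world axes, zero at the start; "wrist_torque": the same for the moment, N m; "opening": opening from 0.0 (shut) to 1.0 (fully open).
Only numpy, scipy, OpenCV 4.12 (cv2) and the standard library are available. Lean on these libraries where they do the work, as an engineer would, in place of code of your own. Each camera call takes 0.05 s, during which the arm holds its last target. There are 200 camera calls.

## Working session

There is one attempt and no reset: what is moved stays moved. The work goes in short steps, Python scripts to look and compute and a shell command to move; the robot and the scene stay as the last step left them, time stands still between calls to the robot, and variables do not carry over. Pictures are saved under pics/ and viewed, on a budget of 10 in all, crops included, one or two more only if the job needs it, and the job is handed in when it is done.

```bash
mkdir -p pics; cat > h.py <<'E'
import numpy as np,cv2
from plant import status,cams,ctrl
from scipy.spatial.transform import Rotation as R
def ray(n,uv):
    c=cams.calibration(n);K=np.array(c["camera_matrix"]);T=np.array(c["cam_to_world"])
    d=np.array([(uv[0]-K[0,2])/K[0,0],(uv[1]-K[1,2])/K[1,1]]);s=d.copy()
    for _ in range(30): s=d/(1+c["k1"]*(s@s))
    r=T[:3,:3]@np.array([s[0],s[1],1]);return T[:3,3],r/np.linalg.norm(r)
def proj(n,p):
    c=cams.calibration(n);K=np.array(c["camera_matrix"]);T=np.array(c["cam_to_world"])
    q=T[:3,:3].T@(np.array(p)-T[:3,3]);s=q[:2]/q[2];s=s*(1+c["k1"]*(s@s))
    return np.array([K[0,0]*s[0]+K[0,2],K[1,1]*s[1]+K[1,2]])
def tri(a,b):
    o1,d1=ray("side",a);o2,d2=ray("top",b)
    t=np.linalg.lstsq(np.c_[d1,-d2],o2-o1,rcond=None)[0]
    p,q=o1+t[0]*d1,o2+t[1]*d2;return (p+q)/2,np.linalg.norm(p-q)
def onz(n,uv,z):
    o,d=ray(n,uv);return o+d*(z-o[2])/d[2]
E
python3 - <<'E'
from h import *
for n in("side","top"):
    cv2.imwrite(f"pics/{n}0.png",cams.read_camera(n)); print(n,np.round(cams.calibration(n)["cam_to_world"],3))
s=status.get_state();print(s["eef_pos"],s["tcp_rot"],R.from_quat(s["tcp_rot"]).as_matrix().round(3),s["contact_force"])
E
```

```text
side [[-0.963 -0.132  0.233  0.25 ]
 [-0.268  0.474 -0.839  1.288]
 [-0.    -0.87  -0.492  0.807]
 [ 0.     0.     0.     1.   ]]
top [[ 0.017 -0.996  0.092  0.48 ]
 [-1.    -0.019 -0.016  0.084]
 [ 0.018 -0.092 -0.996  1.205]
 [ 0.     0.     0.     1.   ]]
[ 0.21787779 -0.63828457  0.24904408] [ 9.86518602e-01  1.63645585e-01 -7.71611445e-06 -1.08211039e-03] [[ 0.946  0.323 -0.   ]
 [ 0.323 -0.946  0.002]
 [ 0.    -0.002 -1.   ]] [-0.28333695  0.03512467  0.32912281]
```

View pics/side0.png

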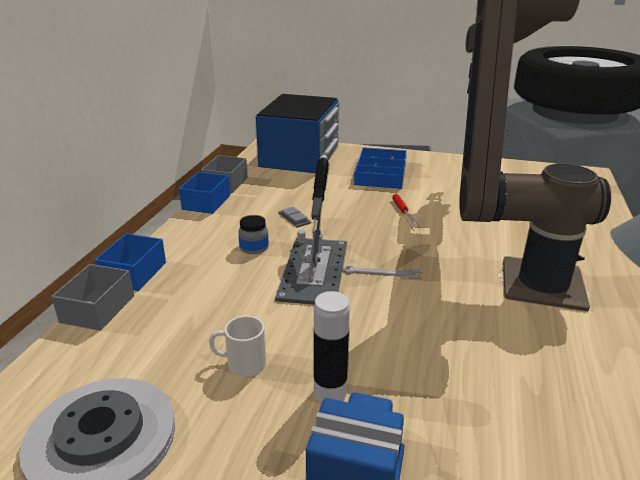

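View pics/top0.png

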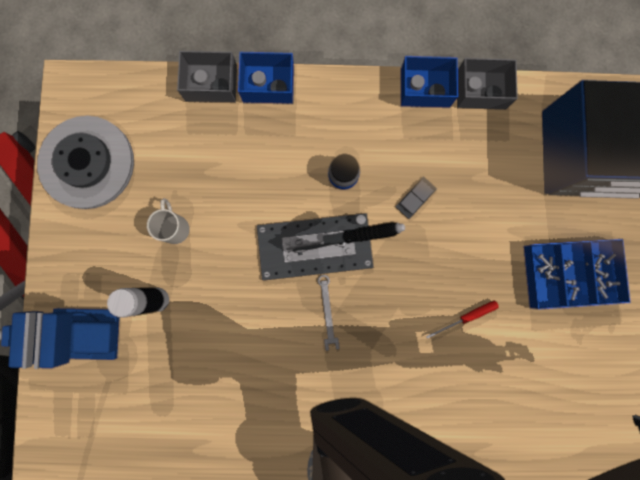

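The side view shows the lever at (320,160–270) and its button at about (323,158). In the top view the button is near (401,227) and the plate centre near (315,247). I'll enlarge both.

```bash
python3 - <<'E'
from h import *
a=cv2.imread("pics/side0.png")[145:295,260:360];b=cv2.imread("pics/top0.png")[200:290,250:420]
a=cv2.resize(a,None,fx=4,fy=4,interpolation=cv2.INTER_CUBIC);b=cv2.resize(b,None,fx=2.35,fy=2.35,interpolation=cv2.INTER_CUBIC)
o=np.zeros((600,800,3),np.uint8);o[:600,:400]=a;o[:b.shape[0],400:400+b.shape[1]]=b[:,:400]
c=cv2.imread("pics/top0.png")[210:250,330:410];o[300:500,400:800]=cv2.resize(c,None,fx=5,fy=5,interpolation=cv2.INTER_CUBIC)
cv2.imwrite("pics/c1.png",o)
E
```

```text
(no output)
```

View pics/c1.png

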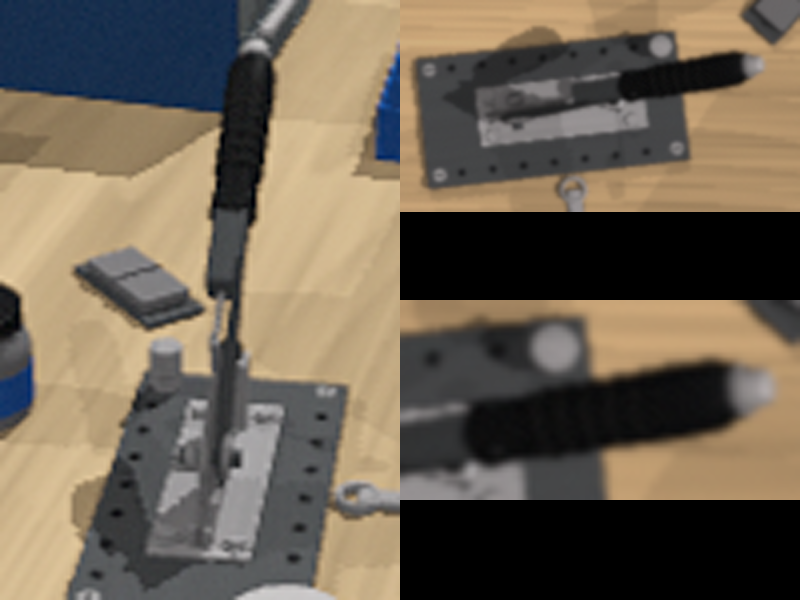

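The crop shows the button tip at side ≈(324.5,156) and top ≈(402.5,227.6). The lower end of the grip is at side ≈(318,199) and top ≈(345,236.4), and all four plate corners are clear.

```bash
python3 - <<'E'
from h import *
p,e=tri((324.4,155.8),(402.3,227.6));q,f=tri((318,198.6),(345,236.4));print("btn",p,e,"griplow",q,f)
d=q-p;print(np.linalg.norm(d),"elev",np.arctan2(-d[2],np.hypot(*d[:2])),"yaw",np.arctan2(d[1],d[0]))
C=[onz("top",(250+(x-400)/2.35,200+y/2.35),.012) for x,y in((417,57),(675,33),(689,160),(432,187))]
for c in C:print(c.round(4))
v=C[0]-C[1]+C[3]-C[2];y=np.arctan2(v[1],v[0]);print("yaw plate",y,[np.linalg.norm(C[0]-C[1]),np.linalg.norm(C[1]-C[2])])
# fit: button (3D) and lever angle by reprojection, yaw fixed; pivot height = 98-37 mm=.061
from scipy.optimize import least_squares
h=np.array([np.cos(y),np.sin(y),0]);up=np.array([0,0,1.])
def pts(m):
    x=np.array([*m[:2],.061]);g=h*np.cos(m[2])-up*np.sin(m[2]);z=up*np.cos(m[2])+h*np.sin(m[2])
    b=x-.3*g+.037*z;return b,b+.145*g,x
obs=[("side",0,(324.4,155.8)),("top",0,(402.3,227.6)),("side",1,(318,198.6)),("top",1,(345,236.4))]
r=least_squares(lambda m:np.concatenate([proj(n,pts(m)[i])-o for n,i,o in obs]),[.5,.1,.6])
print(r.x,r.fun.round(1),pts(r.x)[0],pts(r.x)[2],[proj("top",x) for x in pts(r.x)],[proj("side",x) for x in pts(r.x)])
E
```

```text
btn [ 0.60495328 -0.09324237  0.24623101] 0.0007757354107700262 griplow [0.59082682 0.02648229 0.17347069] 4.448222315118017e-05
0.1408105691604653 elev 0.5430211138765687 yaw 1.6882445341463292
[0.6364 0.2532 0.012 ]
[ 0.6699 -0.0411  0.012 ]
[ 0.5247 -0.0583  0.012 ]
[0.489  0.2317 0.012 ]
yaw plate 1.6885071912808869 [np.float64(0.29618519968770707), np.float64(0.14625405491925006)]
[0.57716298 0.14148825 0.54069405] [ 0.2 -0.5  0.9 -0.3 -0.1  0.7 -0.9  0.2] [ 0.60513236 -0.09502413  0.24714136] [0.57716298 0.14148825 0.061     ] [array([403.162586  , 227.30543715]), array([344.13670072, 236.56345444]), array([297.53844803, 245.50214282])] [array([324.64373408, 155.26617142]), array([317.90372914, 199.25620073]), array([311.1813192, 258.025042 ])]
```

```bash
python3 -m inch '[[-1,[10,-7,-3],-0.3],[-1,[20,-13,-3],-0.6],[-1,[30,-20,-3.2],-0.9],[-1,[40,-26,-3.2],-1.2],[-1,[50,-33,-3.2],-1.36],[-1,[53.4,-35.3,-3.2],-1.36],[-1,[53.4,-35.3,-3.2],-1.36],[-1,[53.4,-35.3,-3.2],-1.36],[-1,[53.4,-35.3,-3.2],-1.36],[-1,[53.4,-35.3,-3.2],-1.36],[-1,[53.4,-35.3,-3.2],-1.36],[-1,[53.4,-35.3,-3.2],-1.36],[-1,[53.4,-35.3,-3.2],-1.36],[-1,[53.4,-35.3,-3.2],-1.36],[-1,[53.4,-35.3,-3.2],-1.36],[-1,[53.4,-35.3,-3.2],-1.36],[-1,[53.4,-35.3,-3.2],-1.36]]'
python3 - <<'E'
from h import *
a=cams.read_camera("side")[110:210,265:385];b=cams.read_camera("top")[185:265,345:441]
o=np.zeros((600,800,3),np.uint8)
o[:333,:400]=cv2.resize(a,(400,333),interpolation=cv2.INTER_CUBIC);o[:333,400:]=cv2.resize(b,(400,333),interpolation=cv2.INTER_CUBIC)
cv2.imwrite("pics/c2.png",o)
s=status.get_state();M=R.from_quat(s["tcp_rot"]).as_matrix();t=s["eef_pos"];print(t,M.round(3),s["contact_force"])
e=t+.011*M[:,0]+.019*M[:,2];print("edge",e,"to button in tool cm",100*M.T@(np.array([.605,-.095,.247])-e),[proj(n,e) for n in("side","top")])
E
```

```text
time: 1.8
eef_pos: [0.6087, -0.1335, 0.2821]
tcp_rot: [0.665, 0.747, -0.0, -0.0]
contact_force: [-0.2, -0.1, 0.3]
opening: 0.003
[ 0.60882877 -0.13347803  0.28232718] [[-0.116  0.993 -0.   ]
 [ 0.993  0.116 -0.   ]
 [-0.    -0.    -1.   ]] [-0.14094373  0.19604495  0.09649189]
edge [ 0.60755329 -0.12255338  0.26332652] to button in tool cm [2.76646825 0.06558239 1.63247808] [array([326.35235987, 146.18450071]), array([417.44991054, 225.47483187])]
```

View pics/c2.png

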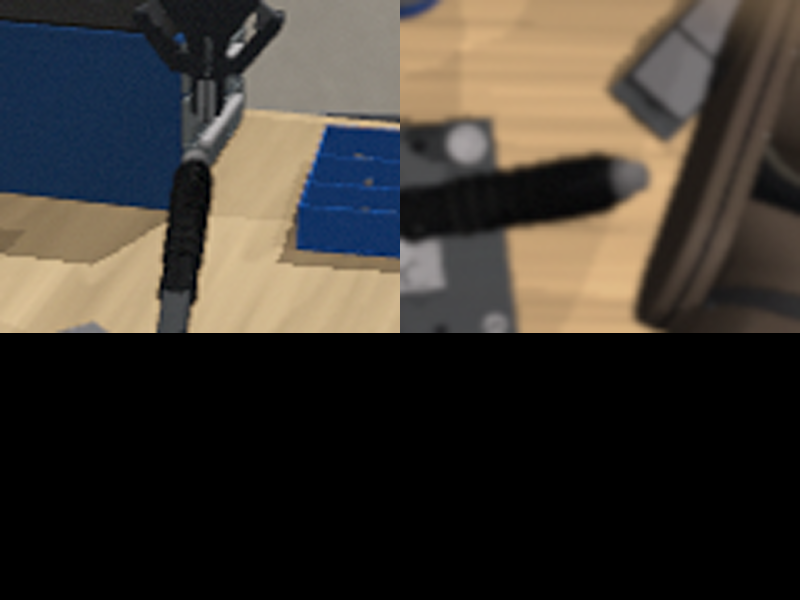

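The crop shows the shut fingers in line with the lever, above and behind the button; the fingertip edge is where projection predicted it, at side ≈(326,146). Next I'll come up to contact along the press axis, about 2 mm above its centre.

```bash
python3 -m inch '[[-1,[1.3,0.07,0.7],0],[-1,[2.6,0.07,1.3],0],[-1,[2.6,0.07,1.3],0],[-1,[2.6,0.07,1.3],0]]'
python3 -m inch '[[-1,[0.17,0,0.1],0],[-1,[0.34,0,0.2],0],[-1,[0.34,0,0.2],0],[-1,[0.34,0,0.2],0]]'
```

```text
time: 2.3
eef_pos: [0.6068, -0.1056, 0.2689]
tcp_rot: [0.664, 0.748, -0.0, -0.0]
contact_force: [-0.1, -0.3, -0.2]
opening: 0.0
time: 2.7
eef_pos: [0.6068, -0.1034, 0.2677]
tcp_rot: [0.664, 0.747, -0.0, 0.0]
contact_force: [-0.0, -0.8, 1.2]
opening: -0.005
```

```bash
python3 -m inch '[[-1,[0,0,0],0],[-1,[0,0,0],0]]'; python3 -m inch '[[-1,[0.17,0,0.1],0],[-1,[0.17,0,0.1],0],[-1,[0.17,0,0.1],0]]'
```

```text
time: 2.9
eef_pos: [0.6068, -0.1034, 0.2677]
tcp_rot: [0.664, 0.748, -0.0, 0.0]
contact_force: [-0.1, -1.8, 2.6]
opening: -0.002
time: 3.2
eef_pos: [0.6067, -0.1022, 0.267]
tcp_rot: [0.664, 0.748, -0.0, 0.001]
contact_force: [-0.4, -6.0, 3.4]
opening: -0.0
```

Contact: about 7 N along the press axis, with the button about to give. I'll press on.

```bash
python3 -m inch '[[-1,[0.17,0,0.1],0],[-1,[0.34,0,0.2],0],[-1,[0.34,0,0.2],0],[-1,[0.34,0,0.2],0]]'; python3 -m inch '[[-1,[0.1,0,0.06],0],[-1,[0.2,0,0.12],0],[-1,[0.2,0,0.12],0],[-1,[0.2,0,0.12],0]]'
```

```text
time: 3.6
eef_pos: [0.6064, -0.0996, 0.2655]
tcp_rot: [0.664, 0.748, -0.001, 0.002]
contact_force: [-1.1, -6.9, 4.8]
opening: -0.0
time: 4.0
eef_pos: [0.6062, -0.098, 0.2645]
tcp_rot: [0.664, 0.748, -0.001, 0.002]
contact_force: [-0.2, -7.8, 4.2]
opening: -0.002
```

```bash
python3 -m inch '[[-1,[0.1,0,0.06],0],[-1,[0.18,0,0.1],0],[-1,[0.18,0,0.1],0],[-1,[0.18,0,0.1],0]]'; python3 -m inch '[[-1,[0.1,0,0.06],0],[-1,[0.1,0,0.06],0],[-1,[0.1,0,0.06],0]]'
```

```text
time: 4.4
eef_pos: [0.606, -0.0966, 0.2637]
tcp_rot: [0.664, 0.747, -0.001, 0.003]
contact_force: [-0.9, -8.3, 4.4]
opening: 0.003
time: 4.7
eef_pos: [0.606, -0.0961, 0.2635]
tcp_rot: [0.664, 0.747, -0.002, 0.003]
contact_force: [-1.6, -9.4, 5.0]
opening: -0.001
```

The button is about 8 mm in at roughly 11 N. Now I'll work out the arc about the pivot.

```bash
python3 - <<'E'
from h import *
s=status.get_state();M=R.from_quat(s["tcp_rot"]).as_matrix();print(s["contact_force"],s["eef_pos"])
h=np.array([-.117,.993,0]);P=np.array([.577,.1415,.061])
e=s["eef_pos"]+.011*h-np.array([0,0,.019]);r=e-P;a=r@h;b=r[2];print("r",np.hypot(a,b),"ang",np.arctan2(b,-a), "nominal",np.hypot(.292,.037),np.arctan2(.037,.292)+.54)
for k in np.arange(.0,.6,.06):
    c,sn=np.cos(k),np.sin(k)  # rotate down: a more negative
    a2=a*c-b*sn; b2=b*c+a*sn
    print(round(k,2),"dx %.2f dz %.2f cm"%(100*(a2-a),100*(b-b2)))
E
```

```text
[-1.61765898 -9.35568736  5.03334263] [ 0.60596585 -0.09614967  0.26346626]
r 0.2929443353197468 ang 0.6767770437655947 nominal 0.294334843333235 0.6660406229544908
0.0 dx 0.00 dz 0.00 cm
0.06 dx -1.06 dz 1.40 cm
0.12 dx -2.03 dz 2.87 cm
0.18 dx -2.92 dz 4.39 cm
0.24 dx -3.71 dz 5.95 cm
0.3 dx -4.40 dz 7.57 cm
0.36 dx -5.00 dz 9.22 cm
0.42 dx -5.50 dz 10.91 cm
0.48 dx -5.89 dz 12.62 cm
0.54 dx -6.18 dz 14.35 cm
```

```bash
python3 -m inch '[[-1,[-0.14,0,0.23],0],[-1,[-0.31,0,0.47],0],[-1,[-0.49,0,0.71],0],[-1,[-0.66,0,0.94],0],[-1,[-0.84,0,1.18],0],[-1,[-1.0,0,1.42],0],[-1,[-1.0,0,1.42],0]]'
python3 - <<'E'
from h import *
a=cams.read_camera("side")[130:230,265:385]
cv2.imwrite("pics/c3.png",cv2.resize(a,None,fx=5,fy=5,interpolation=cv2.INTER_CUBIC))
E
```

```text
time: 5.4
eef_pos: [0.6073, -0.1063, 0.2501]
tcp_rot: [0.664, 0.747, -0.002, 0.004]
contact_force: [-1.2, -9.8, 7.3]
opening: -0.003
```

View pics/c3.png

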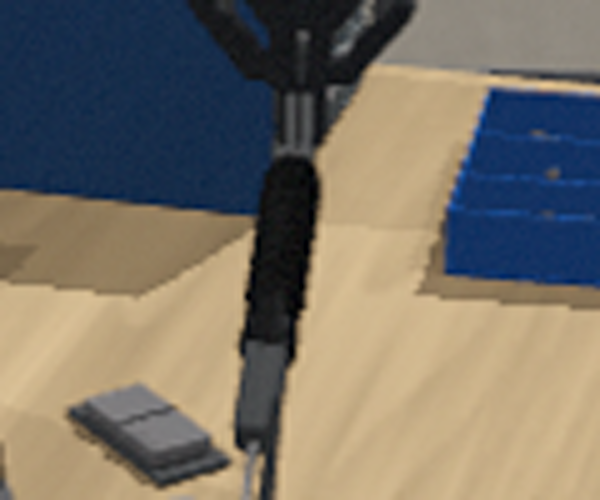

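```bash
python3 - <<'E'
from h import *
h=np.array([-.117,.993,0]);P=np.array([.577,.1415,.061]);up=np.array([0,0,1.])
for t in(.54,.48,.42):
    g=h*np.cos(t)-up*np.sin(t);z=up*np.cos(t)+h*np.sin(t);b=P-.3*g+.037*z
    print(t,[proj("side",b+k*g).round(1) for k in(.015,.145)],[proj("top",b+k*g).round(1) for k in(.015,.145)])
a=cv2.imread("pics/side0.png");b=cams.read_camera("side");print([ [int(i.max(axis=2)[y,300:335].min()) for y in range(150,210,4)] for i in (a,b)])
for i in(a,b):
  print([ (300+np.flatnonzero(i.max(axis=2)[y,300:335]<50)).mean().round(1) for y in range(164,200,5)])
E
python3 -m inch '[[-1,[-0.17,0,0.25],0],[-1,[-0.33,0,0.5],0],[-1,[-0.48,0,0.75],0],[-1,[-0.64,0,1.0],0],[-1,[-0.79,0,1.25],0],[-1,[-0.94,0,1.5],0],[-1,[-0.94,0,1.5],0]]'
python3 - <<'E'
from h import *
a=cv2.resize(cams.read_camera("side")[130:230,265:385],(480,400),interpolation=cv2.INTER_CUBIC);b=cv2.resize(cv2.imread("pics/side0.png")[130:230,265:385],(480,400),interpolation=cv2.INTER_CUBIC)
cv2.imwrite("pics/c4.png",np.hstack([b[:,80:],a[:,80:]]))
E
```

```text
0.54 [array([324.1, 159.7]), array([318. , 199.3])] [array([396.7, 228.4]), array([344.2, 236.7])]
0.48 [array([324.5, 163. ]), array([318.3, 200.6])] [array([400.2, 228.8]), array([346.7, 236.7])]
0.42 [array([325. , 166.5]), array([318.7, 202.1])] [array([403.2, 229.1]), array([349.1, 236.8])]
[[65, 66, 41, 20, 17, 11, 17, 15, 16, 15, 10, 12, 23, 70, 64], [23, 21, 22, 9, 9, 11, 8, 9, 9, 4, 7, 20, 15, 37, 66]]
[np.float64(322.0), np.float64(321.5), np.float64(321.0), np.float64(320.0), np.float64(320.0), np.float64(319.0), np.float64(318.0), np.float64(319.3)]
[np.float64(322.5), np.float64(322.5), np.float64(321.5), np.float64(321.0), np.float64(320.0), np.float64(319.5), np.float64(318.5), np.float64(319.3)]
time: 6.2
eef_pos: [0.6087, -0.1163, 0.2352]
tcp_rot: [0.664, 0.747, -0.002, 0.004]
contact_force: [-1.6, -11.0, 7.1]
opening: 0.002
```

View pics/c4.png

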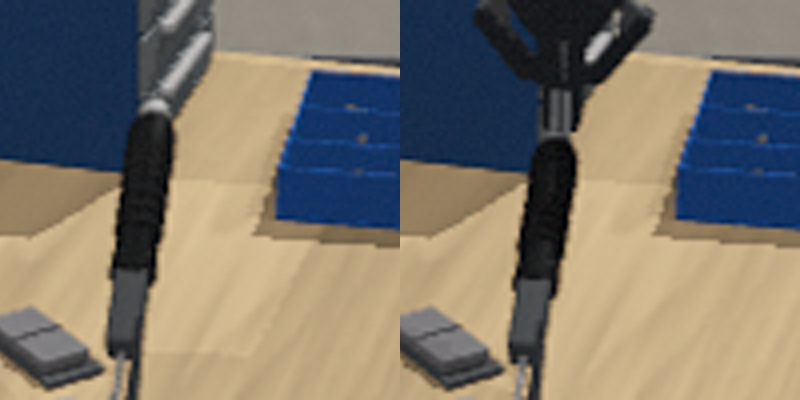

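The grip end has dropped about 6 px, as predicted for roughly 0.42 rad, so the pawl is clear and the lever is following. I'll carry on round the arc.

```bash
python3 -m inch '[[-1,[-0.22,0,0.38],0],[-1,[-0.44,0,0.76],0],[-1,[-0.65,0,1.14],0],[-1,[-0.86,0,1.52],0],[-1,[-1.06,0,1.91],0],[-1,[-1.26,0,2.3],0],[-1,[-1.46,0,2.69],0],[-1,[-1.65,0,3.08],0],[-1,[-1.82,0,3.48],0],[-1,[-2.0,0,3.89],0],[-1,[-2.17,0,4.3],0],[-1,[-2.34,0,4.7],0],[-1,[-2.34,0,4.7],0]]'
```

```text
time: 7.55
eef_pos: [0.6118, -0.1405, 0.1876]
tcp_rot: [0.664, 0.748, -0.002, 0.005]
contact_force: [0.7, -13.5, 4.8]
opening: 0.003
```

```bash
python3 -m inch '[[-1,[-0.15,0,0.41],0],[-1,[-0.3,0,0.82],0],[-1,[-0.45,0,1.23],0],[-1,[-0.6,0,1.65],0],[-1,[-0.73,0,2.07],0],[-1,[-0.86,0,2.49],0],[-1,[-0.98,0,2.91],0],[-1,[-1.1,0,3.34],0],[-1,[-1.2,0,3.77],0],[-1,[-1.3,0,4.2],0],[-1,[-1.4,0,4.62],0],[-1,[-1.49,0,5.05],0],[-1,[-1.49,0,5.05],0]]'
python3 - <<'E'
from h import *
o=[cv2.resize(cams.read_camera("side")[140:290,260:380],(480,600),interpolation=cv2.INTER_CUBIC)]
cv2.imwrite("pics/c5.png",o[0])
h=np.array([-.117,.993,0]);P=np.array([.577,.1415,.061]);up=np.array([0,0,1.])
for t in(.25,.12,.06,0):
    g=h*np.cos(t)-up*np.sin(t);z=up*np.cos(t)+h*np.sin(t);b=P-.3*g+.037*z
    print(t,[4*(proj("side",b+k*g)-[260,140]).round(1) for k in(.015,.145)])
E
```

```text
time: 8.85
eef_pos: [0.6138, -0.1559, 0.1366]
tcp_rot: [0.664, 0.748, -0.002, 0.006]
contact_force: [0.6, -15.4, 2.4]
opening: -0.0
0.25 [array([263.2, 151.2]), array([237.6, 269.6])]
0.12 [array([265.2, 189.6]), array([239.2, 288.8])]
0.06 [array([265.6, 208.4]), array([240. , 298.4])]
0 [array([265.6, 227.6]), array([240.4, 308.8])]
```

View pics/c5.png

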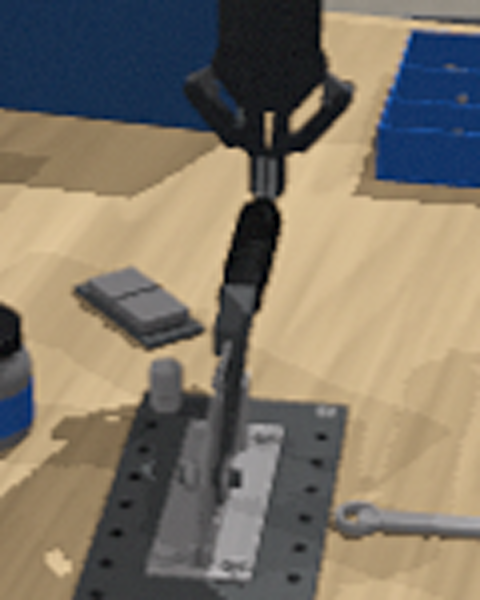

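The grip end is at crop (260,203), which matches about 0.06–0.07 rad. The lever is still following, so I'll go on down to the stop.

```bash
python3 -m inch '[[-1,[-0.07,0,0.4],0],[-1,[-0.14,0,0.85],0],[-1,[-0.21,0,1.3],0],[-1,[-0.27,0,1.73],0],[-1,[-0.3,0,2.1],0],[-1,[-0.3,0,2.1],0],[-1,[-0.3,0,2.1],0]]'
python3 -m inch '[[-1,[-0.02,0,0.2],0],[-1,[-0.02,0,0.4],0],[-1,[-0.02,0,0.4],0],[-1,[-0.02,0,0.4],0]]'
```

```text
time: 9.6
eef_pos: [0.6147, -0.1592, 0.1168]
tcp_rot: [0.664, 0.748, -0.002, 0.006]
contact_force: [-0.6, -16.1, 4.7]
opening: -0.001
time: 10.0
eef_pos: [0.6157, -0.1593, 0.1144]
tcp_rot: [0.664, 0.748, -0.001, 0.007]
contact_force: [-1.3, -15.6, 9.7]
opening: -0.001
```

The vertical force has risen to about 10 N, so the lever is on its stop. I'll back off level and look.

```bash
python3 -m inch '[[-1,[-0.5,0,0],0],[-1,[-1.2,0,0],0],[-1,[-2.5,0,0],0],[-1,[-5,0,0],0],[-1,[-7,0,-2],0],[-1,[-7,0,-8],0],[-1,[-7,0,-12],0],[-1,[-7,0,-12],0],[-1,[-7,0,-12],0],[-1,[-7,0,-12],0]]'
python3 - <<'E'
from h import *
S=cams.read_camera("side");T=cams.read_camera("top")
o=np.hstack([cv2.resize(S[140:290,260:360],(400,600),interpolation=cv2.INTER_CUBIC),cv2.resize(T[150:300,340:440],(400,600),interpolation=cv2.INTER_CUBIC)])
cv2.imwrite("pics/c6.png",o)
h=np.array([-.117,.993,0]);P=np.array([.577,.1415,.061]);up=np.array([0,0,1.])
for t in(.12,.06,.04,0):
    g=h*np.cos(t)-up*np.sin(t);z=up*np.cos(t)+h*np.sin(t);b=P-.3*g+.037*z
    print(t,[4*(proj("side",b+k*g)-[260,140]).round(1) for k in(0,.008,.015,.145)],[4*(proj("top",b+k*g)-[340,150]).round(1)for k in(0,.008,.015)])
E
```

```text
time: 11.0
eef_pos: [0.6199, -0.2221, 0.2272]
tcp_rot: [0.664, 0.748, -0.0, -0.002]
contact_force: [-0.6, 0.4, -0.3]
opening: -0.002
0.12 [array([267.6, 179.2]), array([266.4, 184.8]), array([265.2, 189.6]), array([239.2, 288.8])] [array([308. , 324.4]), array([294.8, 326. ]), array([283.2, 327.2])]
0.06 [array([268. , 198.8]), array([266.8, 204. ]), array([265.6, 208.4]), array([240. , 298.4])] [array([308. , 327.2]), array([294.8, 328.4]), array([283.6, 329.6])]
0.04 [array([268.4, 205.6]), array([266.8, 210.4]), array([265.6, 214.8]), array([240. , 301.6])] [array([307.6, 328. ]), array([294.4, 329.6]), array([283.2, 330.8])]
0 [array([268.4, 219.2]), array([266.8, 223.6]), array([265.6, 227.6]), array([240.4, 308.8])] [array([306., 330.]), array([293.2, 331.2]), array([282.4, 332.4])]
```

View pics/c6.png

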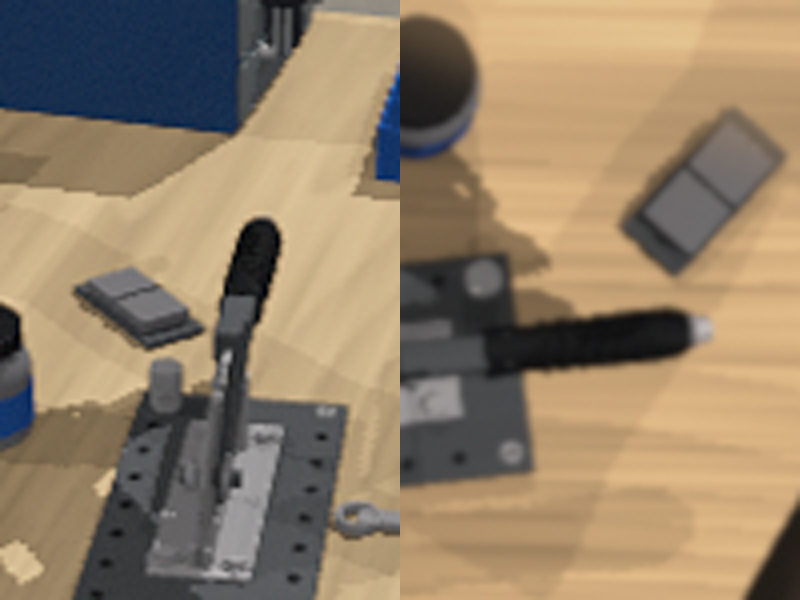

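The top view shows the button out again: its bright tip is at crop (712,328), where button-out predicts (706,330). I estimate the lever at about 0.02 rad, which is a thin margin, so I'll press gently on top of the grip end to confirm the stop.

```bash
python3 -m inch '[[-1,[5,0,0],0],[-1,[10,0,0],0],[-1,[10,0,3],0],[-1,[10,0,6],0],[-1,[10,0,8],0],[-1,[10,0,8],0],[-1,[10,0,8],0],[-1,[10,0,8],0]]'
python3 -m inch '[[-1,[0,0,0.3],0],[-1,[0,0,0.6],0],[-1,[0,0,0.9],0],[-1,[0,0,1.2],0],[-1,[0,0,1.2],0],[-1,[0,0,1.2],0]]'
```

```text
time: 11.9
eef_pos: [0.6098, -0.1242, 0.151]
tcp_rot: [0.664, 0.748, 0.0, 0.001]
contact_force: [0.8, -0.4, 0.4]
opening: 0.002
time: 12.5
eef_pos: [0.609, -0.1238, 0.1377]
tcp_rot: [0.664, 0.748, -0.0, -0.0]
contact_force: [0.5, -0.3, 0.0]
opening: 0.002
```

```bash
python3 -m inch '[[-1,[0,0,0.2],0],[-1,[0,0,0.4],0],[-1,[0,0,0.4],0],[-1,[0,0,0.4],0]]';python3 -m inch '[[-1,[0,0,0.15],0],[-1,[0,0,0.3],0],[-1,[0,0,0.3],0],[-1,[0,0,0.3],0]]'
```

```text
time: 12.9
eef_pos: [0.6093, -0.1239, 0.1342]
tcp_rot: [0.664, 0.748, 0.0, 0.0]
contact_force: [-1.2, 0.3, 1.4]
opening: -0.0
time: 13.3
eef_pos: [0.6096, -0.124, 0.1338]
tcp_rot: [0.664, 0.748, 0.0, 0.0]
contact_force: [-4.0, 1.7, 11.7]
opening: 0.002
```

Stiff contact at fingertip z ≈ 0.115, which is the grip's top when level (0.098 + about 0.016). The lever is on its stop, so I'll retreat straight up and do a last check.

```bash
python3 -m inch '[[-1,[0,0,-1],0],[-1,[0,0,-5],0],[-1,[0,0,-10],0],[-1,[-5,0,-13],0],[-1,[-10,0,-13],0],[-1,[-15,0,-13],0],[-1,[-15,0,-13],0],[-1,[-15,0,-13],0],[-1,[-15,0,-13],0]]'
python3 - <<'E'
from h import *
S=cams.read_camera("side");T=cams.read_camera("top")
cv2.imwrite("pics/f.png",np.hstack([cv2.resize(S[140:410,200:440],(400,450)),cv2.resize(T[150:360,100:520],(400,200))] if 0 else [cv2.resize(S[130:430,190:440],(400,480),interpolation=cv2.INTER_CUBIC),cv2.resize(T[130:370,310:510],(400,480),interpolation=cv2.INTER_CUBIC)]))
E
```

```text
time: 14.2
eef_pos: [0.6265, -0.2719, 0.26]
tcp_rot: [0.664, 0.748, 0.0, -0.001]
contact_force: [-0.6, 0.5, -0.1]
opening: 0.003
```

View pics/f.png

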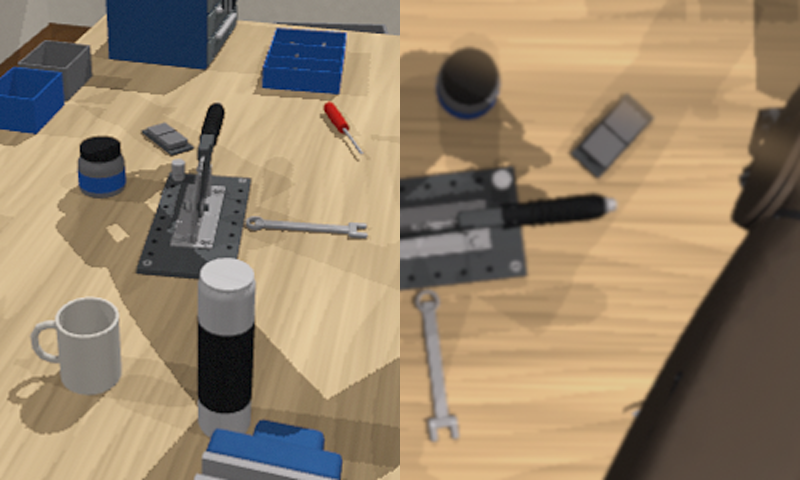

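The lever is down with its button out (top crop ≈(612,205)), everything else is where it was, and the arm is clear. Handing in.

```bash
python3 -c "
from plant import ctrl;print(ctrl.sign_off())"
```

```text
the job is handed in; nothing more can be done
None
```

The handbrake lever is down on its stop with its button out again, and I handed the job in at about 14 s of the 38 s allowed; no verdict was reported.

- **Pressing and lowering:** I found the lever at about 0.54 rad from the two cameras. I pressed the button in about 8 mm (roughly 11 N) with the shut fingertips. I kept it pressed round the arc until the upward force rose to about 10 N at the stop, then let go.
- **Last checks:** Pressing lightly on top of the grip met firm contact at 0.115 m, which is where it should be with the lever level. The last pictures show the button out and the other things in sight unmoved. The arm was clear, with the measured force within sensor noise.
- **Disagreement:** Before that press, the pictures put the lever at about 0.02 rad, not exactly 0. That is within the 0.04 limit and about as fine as the pictures can be read. I did not measure the lever angle directly.

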